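Refit the grinder burr and close the lid

ROBOT

A 6-joint arm with a two-finger parallel gripper is mounted at the origin on a cart in front of the work surface, level with it; the furniture and walls round the work are solid. World frame = base frame: x ahead of the robot, y to its left, z up, the work surface at z = 0. Lengths are in m, angles in rad, forces in N, time in s.
With the tool pointing down it reaches from about 0.25 to 0.8 m from the base axis. Payload 3.9 kg.
Tool frame: the origin (TCP) lies at the very end of the fingers, on their centre line; the grasp point (between the pads) lies 19 mm behind it; z points along the fingers, y is the direction in which the jaws open and shut (so a half turn about z gives the same grasp; the last joint's range is limited). The gripper opens to 85 mm and grips with 20 to 120 N. Pads are 22 mm wide; open, the fingers measure 114 mm over their backs; the gripper's body (76 mm by 85 mm) begins 54 mm behind the grasp point. The pads swing forward as they close: fully open they stand 13 mm farther back than shut.
Start: joints at [-1.189, 0.26, -0.138, 1.173, 0, 1.571], TCP at [0.196, -0.487, 0.231] pointing down, gripper open.
Joint ranges: [-2.78, 2.78], [-0.83, 1.72], [-1.28, 1.37], [-1.9, 2.12], [-1.57, 1.48], [-3.14, 3.14]. Speed limits (rad/s): [2.57, 2.57, 3.14, 3.14, 3.14, 3.14].

INTERFACE

Orientations are given as a unit quaternion [x, y, z, w].
In Python, from station import arm gives the robot as it stands. The module is installed in compiled form; this text tells all that it offers.
- The arm moves only by the shell command python3 -m pendant 'ROWS'. ROWS is JSON, a list of rows, each a list of 7 numbers: the gripper command: -1 is fully open, 1 is shut, values between are in proportion, then the shift along the tool's x, y, z in cm, then the turn, a rotation vector about the tool's x, y, z in degrees. A call has 1 to 8 rows; each row shifts and turns the commanded pose from where the row before left it, along the tool's axes as they then stand; what a row does not reach is not made up. A row lasts 1/8 s, in which the tool goes at most 62.5 mm and 10.7 degrees, less where a joint would pass 70% of its speed; a pose out of reach is approached as far as the arm can. A call is refused whole if a number of a shift passes 6.25 or a number of a turn 10.7, either way. A call with a gripper value outside its range is refused whole. The fingers move at their own pace and stop on an object; the grip force is fixed at half the most. Time passes only in rows, so rows that do not move let the fingers close. It gives the time, the measured TCP pose, the force and the opening at its end, in the units of the state.
- arm.observe(): the state, without advancing time (a new reading comes with each control period).
- arm.get_image(name): name is "scene" or "side" or "wrist"; returns the picture (420x560x3 uint8, red, green, blue); there is no depth.
- arm.camera_params(name): a dict with "fx", "fy", "cx", "cy" (pixels), "extrinsics" (4x4, takes a point from camera to world coordinates); the wrist camera has in their place "T_tool_cam" (4x4, takes a point from camera to tool coordinates, whose origin is the TCP and whose axes are the flange's). Camera axes: x right, y down, z forward; pixel columns grow to the right and rows downward; lengths in m; the calibration is good to about 2 mm. A picture is of the moment at which its call begins: read the wrist's pose just before it. camera_params takes no time and is no camera call.
- arm.hand_in(): hands the job in, once; it reports no verdict.
Trained networks look in the newest picture that a camera, given by its name, has taken for a name from the list of things; names that differ only in an ending like _2 or _b are one class to them, and where a whole thing is asked for, a point or a joint stands for the part that bears it (a point fixed in the world has none). Each returns a list of dicts, best first, with "score" (0 to 1); they miss things now and then, are a little off and sometimes report something else, mostly with a low value. They report only what shows in the picture. A call takes as long as a camera call. They do not tell look-alikes from the thing itself.
- arm.look_for(camera, label): "box" ([left, top, right, bottom] in pixels, round what is visible of it).
The state is a dict: "clock": time; "joint_pos": joint angles; "dq": joint speeds; "effort": joint torques, N m; "position": TCP position; "orientation": TCP orientation; "ft_force": force on the tool from outside, world axes, zero at the start; "moment": the same for the moment, N m; "finger_gap": finger opening in m.
Only numpy, scipy, OpenCV 4.12 (cv2) and the standard library are available. Lean on these libraries where they do the work, as an engineer would, in place of code of your own. Each camera call takes 0.05 s, during which the arm holds its last target. There are 200 camera calls.

TASK

Put the burr insert back into the coffee grinder: lower it into the well by its grip and turn it under light pressure until its cross key drops fully home in the drive coupling. Then set the lid over it so that it sits flat on the grinder's shoulder. Do not force or drop anything onto the grinder, and leave the other things on the worktop where they are.

Things in the scene. Friction and masses are not known exactly. Their poses are not given: they have to be found in the camera images.
- grinder: Coffee grinder base, grey, fixed: square foot 132 x 126 mm, above it a round housing of 58 mm radius up to z = 75 mm (flat shoulder), on that a steel collar of 39.5 mm outer radius up to z = 90 mm. A round well of 32.5 mm radius in the middle, open at the top. Origin: centre of the underside, on the well's axis; z up.
- coupling (a point): Centre of the top face of the spindle's coupling in the well, 70 mm above the grinder's origin: a dark steel block with two crossing slots, 11 mm wide, 14 mm deep. The spindle stands at an angle that differs each time and is not reported (this point's axes are the grinder's, not the slots'); it is geared and stiff, turning only above about 0.3 N m.
- burr: Burr insert, about 0.25 kg, 70 mm tall, upright on the worktop. From below: a cross key (two crossing bars 44 mm long, 8 mm thick, 10 mm deep, along its x and y), a steel disc of 31.5 mm radius at z = 10 to 24 mm, an upright black grip at z = 24 to 70 mm, 40 mm long (x), 14 mm thick (y). Origin: centre of the key's underside; z up.
- burr_grip (a point): Point in the grip, 55 mm above its origin. With the key resting on the coupling, the insert's origin is 70 mm above the grinder's; when the key has dropped in (four angles a quarter turn apart, about 0.07 rad of play either way) the disc rests on the coupling and it is 60 mm. The key can catch part-way on a slot edge: ease the turn back. Home, the grip reaches to 130 mm.
- lid: Lid, grey, about 0.13 kg: a cup open downwards, 45.5 mm outer and 42.5 mm inner radius, 62 mm tall, 58 mm deep inside, standing on its rim on the worktop. Origin: centre of the rim's plane; z up. Fitted, it goes over the collar and the rim rests on the shoulder, 75 mm above the grinder's origin; it sits down only if the insert is home.
- lid_knob (a point): Middle of the lid's black round knob, on the axis, 78 mm above the lid's origin. The knob has 13 mm radius and spans 62 to 91 mm above the origin.
- mustard_jar: Bystander: glass jar with a red screw lid, 56 mm wide, 85 mm tall. Origin: centre of the underside.
- pepper_mill: Bystander: turned wooden pepper mill, 58 mm wide, 135 mm tall. Origin: centre of the underside.
- spice_jar: Bystander: slim spice jar with a dark cap, 41 mm wide, 105 mm tall. Origin: centre of the underside.
- garlic: Bystander: garlic bulb, 55 mm. Origin: centre of the underside.
- salt_shaker: Bystander: salt shaker with a grey domed top, 44 mm wide, 90 mm tall. Origin: centre of the underside.
- kitchen_timer: Bystander: round wind-up timer, 59 mm wide, 46 mm tall. Origin: centre of the underside.
Things that resemble listed ones, but are neither listed nor needed, are in the scene too. What is shaped like the lid but purple is not meant. Leave any yellow look-alike of the burr alone.

How it is judged:
On the way, in this order (a step that is already met when the one before it is completed fails the run):
1. the burr insert has dropped fully home in the coupling (z of burr in the frame of grinder between 0.055 and 0.0625 m and horizontal distance between burr and grinder below 0.004 m and angle between burr's own z axis and vertical below 0.06 rad), for 0.2 s.
2. the lid sits on the grinder's shoulder (z of lid in the frame of grinder between 0.07 and 0.0775 m and horizontal distance between lid and grinder below 0.006 m and angle between lid's own z axis and vertical below 0.06 rad), for 0.2 s.
At the end, for the whole second after the job is handed in: The burr insert is home in the grinder (its origin 55 to 62.5 mm above the grinder's, within 4 mm of its axis, upright within 0.06 rad), the lid sits on the shoulder (its origin 70 to 77.5 mm above the grinder's, within 6 mm of its axis, level within 0.06 rad), and both are at rest (all of step 1 and all of step 2 and linear speed of each of burr, lid below 0.02 m/s); the robot touches nothing.
It fails at once if the burr insert is forced or dropped: over 150 N in all contacts between it and the grinder (contact force between burr and grinder above 150 N).
It fails at once if the lid is forced or dropped: over 80 N in all contacts between it and the grinder (contact force between lid and grinder above 80 N).
It fails at once if one of the six loose bystanders is moved by more than 30 mm (distance of any of mustard_jar, pepper_mill, spice_jar, garlic, salt_shaker, kitchen_timer from where it was at the start of the episode above 0.03 m).
It also fails if it takes over 64 s, if anything falls off the work surface, if the arm or the gripper's body presses on something with over 40 N, if the wrist force passes 120 N, or if a joint passes its speed limit or range.

## Working session

There is one attempt and no reset: what is moved stays moved. The work goes in short steps, Python scripts to look and compute and a shell command to move; the robot and the scene stay as the last step left them, time stands still between calls to the robot, and variables do not carry over. Pictures are saved under pics/ and viewed, about 8 in all and at most 12, crops included, and the job is handed in when it is done.

```bash
mkdir -p pics; ls; cat > h.py <<'E'
import numpy as np, cv2
from scipy.spatial.transform import Rotation as R
from station import arm
def cam(n):
    p=arm.camera_params(n)
    if n=="wrist":
        s=arm.observe(); T=np.eye(4); T[:3,:3]=R.from_quat(s["orientation"]).as_matrix(); T[:3,3]=s["position"]
        return p,T@np.array(p["T_tool_cam"])
    return p,np.array(p["extrinsics"])
def at(n,u,v,z,pc=None):
    p,E=pc or cam(n); d=E[:3,:3]@np.array([(u-p["cx"])/p["fx"],(v-p["cy"])/p["fy"],1]); o=E[:3,3]
    return o+d*(z-o[2])/d[2]
def proj(n,X,pc=None):
    p,E=pc or cam(n); c=E[:3,:3].T@(np.array(X)-E[:3,3]); return np.array([p["fx"]*c[0]/c[2]+p["cx"],p["fy"]*c[1]/c[2]+p["cy"]])
def save(n,f): 
    im=arm.get_image(n); cv2.imwrite("pics/"+f,im[:,:,::-1]); return im
E
python3 - <<'E'
from h import *
for n in("scene","side"):
    save(n,n+"0.png"); p,E=cam(n); print(n,p["fx"],E.round(3).tolist())
    for l in("grinder","burr","lid","mustard_jar","pepper_mill","spice_jar","garlic","salt_shaker","kitchen_timer"):
        for d in arm.look_for(n,l)[:3]:
            b=d["box"]; print(l,round(d["score"],2),np.round(b).tolist(),at(n,(b[0]+b[2])/2,b[3],0).round(3))
s=arm.observe();print(s); print(arm.camera_params("wrist"))
E
```

```text
pics
scene 443.5196882951576 [[-0.787, -0.29, 0.545, -0.104], [-0.617, 0.37, -0.694, 0.769], [-0.0, -0.882, -0.47, 0.626], [0.0, 0.0, 0.0, 1.0]]
grinder 0.58 [236.0, 198.0, 296.0, 243.0] [0.535 0.01  0.   ]
burr 0.71 [356.0, 198.0, 379.0, 228.0] [ 0.361 -0.226  0.   ]
burr 0.62 [319.0, 188.0, 344.0, 216.0] [ 0.478 -0.222  0.   ]
lid 0.94 [279.0, 178.0, 301.0, 214.0] [ 0.58  -0.156  0.   ]
lid 0.93 [210.0, 220.0, 240.0, 260.0] [0.564 0.134 0.   ]
lid 0.74 [211.0, 256.0, 231.0, 300.0] [0.465 0.248 0.   ]
mustard_jar 0.45 [207.0, 188.0, 221.0, 220.0] [0.731 0.006 0.   ]
pepper_mill 0.74 [250.0, 164.0, 263.0, 201.0] [ 0.712 -0.159  0.   ]
spice_jar 0.8 [211.0, 188.0, 221.0, 221.0] [0.724 0.006 0.   ]
garlic 0.85 [295.0, 257.0, 321.0, 284.0] [0.348 0.085 0.   ]
kitchen_timer 0.53 [306.0, 178.0, 322.0, 194.0] [ 0.602 -0.312  0.   ]
side 422.9518658716491 [[0.981, -0.089, 0.172, 0.397], [-0.194, -0.397, 0.897, -0.879], [-0.012, -0.913, -0.407, 0.462], [0.0, 0.0, 0.0, 1.0]]
grinder 0.57 [246.0, 202.0, 321.0, 256.0] [ 0.567 -0.113  0.   ]
burr 0.77 [237.0, 257.0, 272.0, 306.0] [ 0.479 -0.269 
[... 1080 characters left out ...]
rientation': array([ 9.81839377e-01,  1.89714094e-01, -4.68868577e-06,  9.27262996e-06]), 'ft_force': array([-0.47754965, -0.57164926, -0.11199933]), 'moment': array([ 0.01414941, -0.04393768,  0.00382426]), 'finger_gap': 0.08556102764441456}
{'fx': 318.0630658543176, 'fy': 318.0630658543176, 'cx': 279.6779497906115, 'cy': 210.21606776041193, 'T_tool_cam': array([[ 2.99614783e-04, -9.51478548e-01, -3.07714937e-01,
         7.75533171e-02],
       [ 9.99999936e-01,  2.25655984e-04,  2.75930497e-04,
        -6.26141332e-04],
       [-1.93104232e-04, -3.07715000e-01,  9.51478555e-01,
        -1.41641923e-01],
       [ 0.00000000e+00,  0.00000000e+00,  0.00000000e+00,
         1.00000000e+00]])}
```

```bash
python3 -c "
import cv2,numpy as np
a=cv2.imread('pics/scene0.png');b=cv2.imread('pics/side0.png')
cv2.imwrite('pics/both.png',cv2.resize(np.vstack([a,b]),(560*5//7,600)))"
```

```text
(no output)
```

View pics/scene0.png

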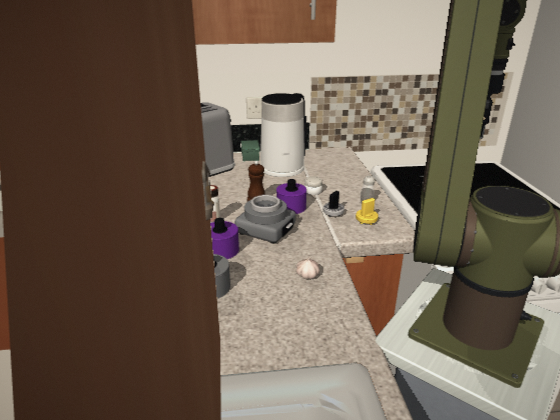

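View pics/side0.png

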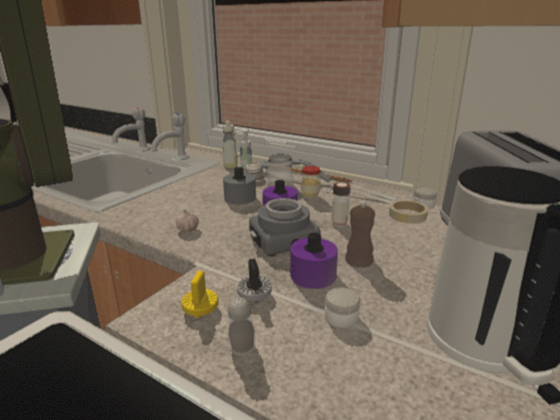

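Burr wanted: steel with black grip, side (255,282) / scene (333,203); the yellow one at side (200,297) / scene (367,212) is the look-alike. Lid wanted: grey, side (240,187) / scene (221,278); purple ones at side (314,260) and (280,195) are not meant. Next, triangulate and take a close crop.

```bash
python3 - <<'E'
from h import *
print("collar",at("scene",266,201,.09),at("side",284,208,.09))
print("burr griptop",at("scene",335,194,.07),at("side",252,264,.07), "disc",at("scene",333,210,.017),at("side",255,290,.017))
print("lid knob top",at("side",239,171,.09),at("scene",211,260,.09))
print("salt",at("side",240,300,.09),at("scene",369,180,.09))
a=cv2.imread('pics/side0.png')[235:325,160:290];b=cv2.imread('pics/side0.png')[150:240,180:310]
cv2.imwrite('pics/crop1.png',cv2.resize(np.hstack([a,b]),(780,270),interpolation=cv2.INTER_CUBIC))
print(R.from_quat(arm.observe()["orientation"]).as_matrix().round(3))
E
```

```text
collar [ 0.57593622 -0.0422109   0.09      ] [ 0.57962862 -0.06243416  0.09      ]
burr griptop [ 0.47413056 -0.22838195  0.07      ] [ 0.48159763 -0.24279611  0.07      ] disc [ 0.47740504 -0.22854916  0.017     ] [ 0.48488236 -0.24620148  0.017     ]
lid knob top [0.51462443 0.20412208 0.09      ] [0.49120406 0.24345728 0.09      ]
salt [ 0.44523605 -0.36994838  0.09      ] [ 0.42430206 -0.3347936   0.09      ]
[[ 0.928  0.373 -0.   ]
 [ 0.373 -0.928 -0.   ]
 [-0.     0.    -1.   ]]
```

View pics/crop1.png

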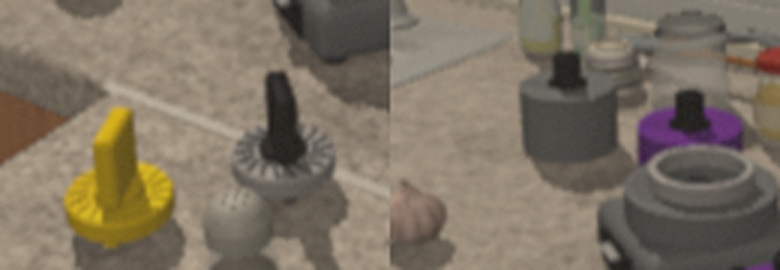

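The crop confirms the steel burr with black grip at left centre (yellow one beside it), and the grey lid beside the purple one. I'm moving over the burr.

```bash
python3 -m pendant '[[-1,5.4,-1.8,0,0,0,0],[-1,5.4,-1.8,0,0,0,0],[-1,5.4,-1.8,0,0,0,0],[-1,5.4,-1.8,0,0,0,0],[-1,5.4,-1.8,0,0,0,0],[-1,5.4,-1.8,0,0,0,0],[-1,5.4,-1.8,0,0,0,0],[-1,0,0,0,0,0,0]]'
python3 - <<'E'
from h import *
pc=cam("wrist"); save("wrist","w1.png"); print(arm.observe()["position"])
for l in("burr","burr_grip","salt_shaker","kitchen_timer","lid","grinder"):
    for d in arm.look_for("wrist",l)[:3]:
        b=d["box"]; print(l,round(d["score"],2),np.round(b).tolist(),at("wrist",(b[0]+b[2])/2,(b[1]+b[3])/2,.03,pc).round(3))
E
```

```text
clock: 2.0
position: [0.5022, -0.227, 0.231]
orientation: [0.981, 0.193, 0.001, -0.0]
ft_force: [-0.7, -0.4, 0.1]
finger_gap: 0.0853
[ 0.50046923 -0.22818897  0.23099438]
burr 0.85 [244.0, 251.0, 294.0, 309.0] [ 0.384 -0.26   0.03 ]
burr 0.57 [255.0, 172.0, 311.0, 222.0] [ 0.487 -0.236  0.03 ]
burr_grip 0.75 [243.0, 250.0, 295.0, 308.0] [ 0.385 -0.26   0.03 ]
burr_grip 0.73 [257.0, 172.0, 311.0, 226.0] [ 0.485 -0.238  0.03 ]
salt_shaker 0.8 [349.0, 246.0, 389.0, 300.0] [ 0.438 -0.369  0.03 ]
kitchen_timer 0.81 [381.0, 89.0, 449.0, 147.0] [ 0.617 -0.331  0.03 ]
lid 0.63 [245.0, 19.0, 342.0, 124.0] [ 0.611 -0.197  0.03 ]
lid 0.47 [0.0, 0.0, 37.0, 9.0] [0.567 0.064 0.03 ]
grinder 0.56 [40.0, 0.0, 216.0, 124.0] [ 0.557 -0.043  0.03 ]
```

View pics/w1.png

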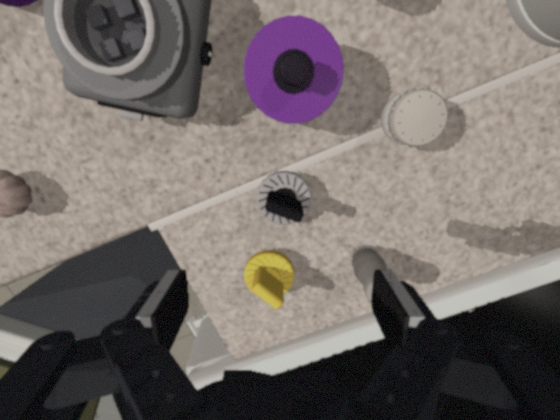

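The wrist view shows the burr at (285,200), yellow look-alike at (268,278), and the grinder well with coupling slots at (112,28). I'm zooming in to get the grip's angle and the slot angle.

```bash
python3 - <<'E'
from h import *
im=cv2.imread("pics/w1.png"); 
a=cv2.resize(im[165:235,250:320],(420,420),interpolation=cv2.INTER_CUBIC);b=cv2.resize(im[0:90,45:165][:, :],(560,420),interpolation=cv2.INTER_CUBIC)
a=cv2.resize(a,(240,420)) if 0 else a
cv2.imwrite("pics/z1.png",cv2.resize(np.hstack([a,b]),(800,343)))
pc=cam("wrist")
m=(im.max(2)<32).astype(np.uint8); m2=np.zeros_like(m); m2[170:228,255:316]=m[170:228,255:316]
n,l,st,c=cv2.connectedComponentsWithStats(m2); k=1+np.argmax(st[1:,4]); print(st[k])
ys,xs=np.where(l==k)
q=np.array([at("wrist",x,y,.07,pc)[:2] for x,y in zip(xs,ys)],np.float32); print(cv2.minAreaRect(q),q.mean(0))
print("disc",at("wrist",285,197,.024,pc), "collar c",at("wrist",104,23,.09,pc))
E
```

```text
[268 190  34  30 614]
((0.48925888538360596, -0.24021679162979126), (0.025552857667207718, 0.03740890696644783), 0.7993642687797546) [ 0.48836434 -0.23955692]
disc [ 0.48236347 -0.24277901  0.024     ] collar c [ 0.57763761 -0.04954025  0.09      ]
```

View pics/z1.png

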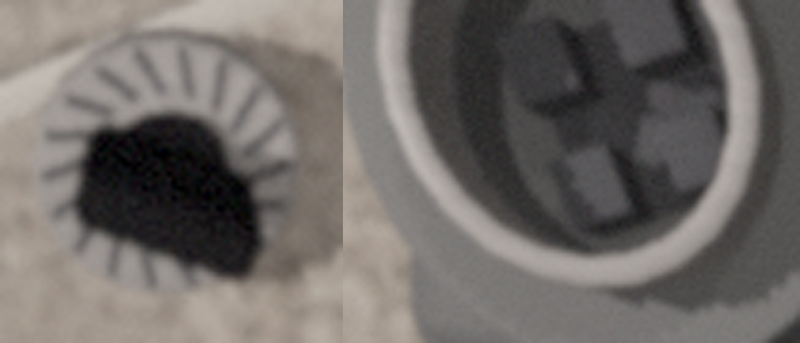

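```bash
python3 - <<'E'
from h import *
pc=cam("wrist"); print(arm.observe()["joint_pos"].round(3))
g=lambda x,y:at("wrist",x,y,.07,pc)[:2]
d=g(250+245/4.9,165+275/4.9)-g(250+80/4.9,165+210/4.9); print("grip axis",np.degrees(np.arctan2(d[1],d[0])),np.hypot(*d))
mid=(g(250+245/4.9,165+275/4.9)+g(250+80/4.9,165+210/4.9))/2; print("near edge mid",mid)
c=lambda x,y:g(45+(x-343)/3.81,y/3.81)
for p,q in(((605,145),(640,215)),((590,230),(640,215)),((575,50),(590,95)),((530,105),(590,95))):
    d=c(*q)-c(*p); print(np.degrees(np.arctan2(d[1],d[0])))
E
```

```text
[-0.433  0.301 -0.079  1.19  -0.     2.329]
grip axis -90.78009034618218 0.03673206537996499
near edge mid [ 0.47635404 -0.24254404]
-136.50154568126567
-53.54898387742927
-146.2272117783165
-60.03174656796264
```

```bash
python3 -m pendant '[[-1,0,0,0,0,0,-9.8],[-1,0,0,0,0,0,-9.8],[-1,0,0,0,0,0,-9.8],[-1,0,0,0,0,0,-9.8],[-1,0,0,0,0,0,-9.8],[-1,0,0,0,0,0,-9.8],[-1,0,0,0,0,0,-9.8]]'
python3 -m pendant '[[-1,4.3,1.9,1.5,0,0,0],[-1,4.3,1.9,1.5,0,0,0],[-1,4.3,1.9,1.5,0,0,0],[-1,4.3,1.9,1.5,0,0,0],[-1,0,0,0,0,0,0],[-1,0,0,0,0,0,0]]'
python3 - <<'E'
from h import *
pc=cam("wrist"); im=save("wrist","w2.png"); s=arm.observe();print(s["position"],s["orientation"],s["joint_pos"].round(2))
print(R.from_quat(s["orientation"]).as_matrix().round(3)[:,0])
for r,z in((.0395,.09),(.0325,.09),(.058,.075)):
    print(proj("wrist",[.5776,-.0495,z],pc))
E
```

```text
clock: 3.22
position: [0.4987, -0.2303, 0.2315]
orientation: [0.703, 0.711, -0.0, 0.0]
ft_force: [-1.2, 0.3, -0.8]
finger_gap: 0.0857
clock: 3.98
position: [0.5736, -0.0577, 0.1715]
orientation: [0.704, 0.71, -0.0, 0.0]
ft_force: [0.3, 0.0, 0.2]
finger_gap: 0.085
[ 0.57367585 -0.05807865  0.17176294] [ 7.04731826e-01  7.09473729e-01 -1.02599841e-04  2.65413209e-04] [-0.1   0.38 -0.12  1.07 -0.    1.46]
[-0.007  1.    -0.001]
[287.20245593 208.31605351]
[287.20245593 208.31605351]
[286.77374019 202.4977455 ]
```

View pics/w2.png

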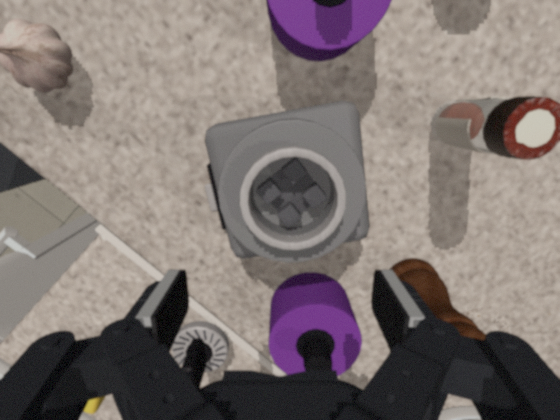

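The picture shows collar ring at (292,198), coupling inside. I'm fitting both in rectified views.

```bash
cat >> h.py <<'E'
def rect(im,z,c,half,ppm,pc):
    q=[(-1,-1),(1,-1),(1,1),(-1,1)]; src=np.float32([proj("wrist",[c[0]+a*half,c[1]+b*half,z],pc) for a,b in q])
    n=int(2*half*ppm); dst=np.float32([((a+1)*n/2,(-b+1)*n/2) for a,b in q])  # x right, y up
    return cv2.warpPerspective(im,cv2.getPerspectiveTransform(src,dst),(n,n),flags=cv2.INTER_CUBIC)
E
python3 - <<'E'
from h import *
im=cv2.imread("pics/w2.png"); pc=cam("wrist"); c=np.array([.578,-.049])
r=rect(im,.09,c,.05,5000,pc); g=cv2.cvtColor(r,cv2.COLOR_BGR2GRAY); g=cv2.GaussianBlur(g,(9,9),0)
print(np.percentile(g,[5,50,90,98]))
m=((g>125)).astype(np.uint8)
yy,xx=np.mgrid[:500,:500]; rad=np.hypot(xx-250,yy-250)/5; m[(rad>44)|(rad<27)]=0
n,l,st,ce=cv2.connectedComponentsWithStats(m); k=1+np.argmax(st[1:,4]); m=(l==k).astype(np.uint8)
cs,h=cv2.findContours(m,cv2.RETR_CCOMP,cv2.CHAIN_APPROX_NONE)
for q in cs:
    if len(q)>300:
        (x,y),ax,an=cv2.fitEllipse(q); print("ellipse",c+np.array([(x-250),(250-y)])/5000,np.array(ax)/10)
r2=rect(im,.07,c,.03,8000,pc); g2=cv2.GaussianBlur(cv2.cvtColor(r2,cv2.COLOR_BGR2GRAY).astype(np.float32),(0,0),4)
gx=cv2.Sobel(g2,-1,1,0);gy=-cv2.Sobel(g2,-1,0,1); yy,xx=np.mgrid[:480,:480]; w=np.hypot(gx,gy)*(np.hypot(xx-240,yy-240)<8*20)
a=np.arctan2(gy,gx); print("slot deg mod90",np.degrees(np.angle((w**2*np.exp(4j*a)).sum())/4)%90, abs((w**2*np.exp(4j*a)).sum())/(w**2).sum())
h,_=np.histogram(np.degrees(a)%90,bins=18,range=(0,90),weights=w**2); print((h/h.max()).round(2))
cv2.imwrite("pics/r2.png",np.hstack([cv2.resize(r,(400,400)),cv2.resize(cv2.convertScaleAbs(r2,alpha=1.8),(400,400))]))
E
```

```text
[ 59. 114. 157. 166.]
ellipse [ 0.58129544 -0.04412073] [38.56087036 39.33197937]
ellipse [ 0.58124956 -0.04369938] [32.14787598 32.98051453]
slot deg mod90 41.760254 0.20089348
[0.51 0.38 0.24 0.21 0.3  0.41 0.62 1.   0.9  0.76 0.43 0.31 0.29 0.43
 0.35 0.33 0.32 0.46]
```

View pics/r2.png

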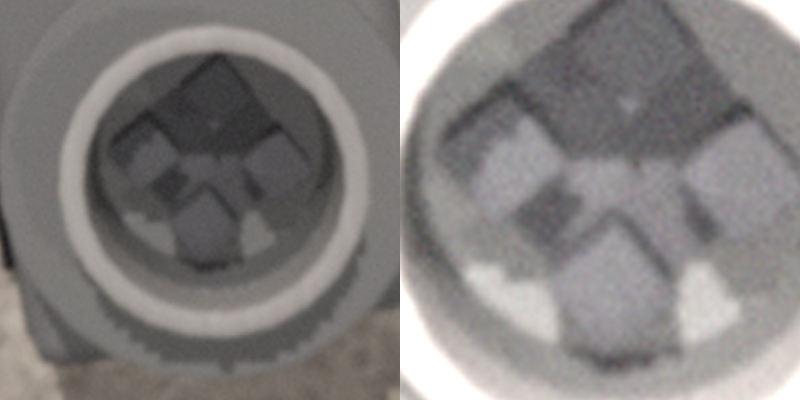

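```bash
python3 -m pendant '[[-0.5,-4.6,-2.2,0,0,0,0],[-0.5,-4.6,-2.2,0,0,0,0],[-0.5,-4.6,-2.2,0,0,0,0],[-0.5,-4.6,-2.2,0,0,0,0],[-0.5,0,0,0,0,0,0],[-0.5,0,0,0,0,0,0]]'
cat > burr.py <<'E'
from h import *
import sys
pc=cam("wrist"); f=sys.argv[1]; z0=float(sys.argv[2]); save("wrist",f); im=cv2.imread("pics/"+f); s=arm.observe(); print(s["position"],R.from_quat(s["orientation"]).as_matrix()[:2,0].round(4))
for d in arm.look_for("wrist","burr")[:2]: print(d)
c=s["position"][:2]; 
r=rect(im,z0+.07,c,.04,5000,pc); m=(r.max(2)<38).astype(np.uint8)
q=rect(im,z0+.024,c,.05,4000,pc)
cv2.imwrite("pics/q_"+f,np.hstack([r,q]))
n,l,st,ce=cv2.connectedComponentsWithStats(m)
for k in range(1,n):
    if st[k,4]>1500: print(st[k],ce[k])
E
python3 burr.py w3.png 0
```

```text
clock: 4.78
position: [0.487, -0.2425, 0.1719]
orientation: [0.705, 0.709, 0.0, 0.0]
ft_force: [-0.7, 0.7, -0.2]
finger_gap: 0.0642
[ 0.48743033 -0.24180642  0.17174234] [-0.0072  1.    ]
{'box': [140.2, 178.3, 210.8, 246.4], 'score': 0.86}
[  127    50   110   220 15724] [181.22583312 153.69568812]
```

View pics/q_w3.png

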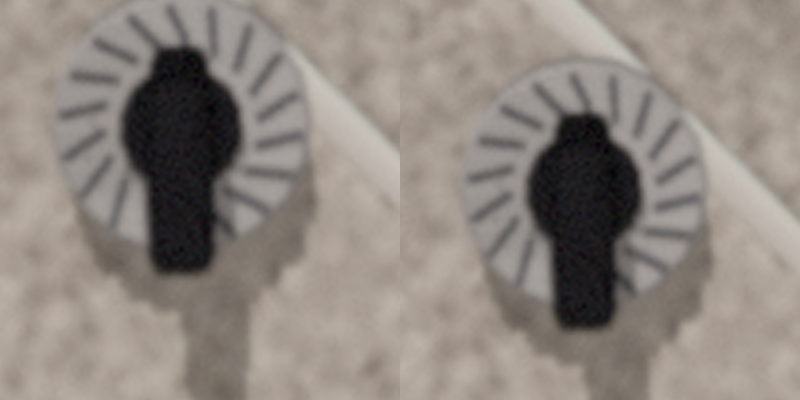

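```bash
python3 -m pendant '[[-0.2,0.5,-0.4,2,0,0,0],[-0.2,0,0,4.0,0,0,0],[-0.2,0,0,4.0,0,0,0],[-0.2,0,0,3.2,0,0,0],[-0.2,0,0,0,0,0,0],[-0.2,0,0,0,0,0,0]]'
python3 -m pendant '[[1,0,0,0,0,0,0],[1,0,0,0,0,0,0],[1,0,0,0,0,0,0],[1,0,0,0,0,0,0],[1,0,0,0,0,0,0]]'
```

```text
clock: 5.62
position: [0.4846, -0.2363, 0.0403]
orientation: [0.704, 0.71, 0.0, 0.001]
ft_force: [0.2, 0.2, 1.0]
finger_gap: 0.0514
clock: 6.25
position: [0.4846, -0.2371, 0.0406]
orientation: [0.704, 0.71, 0.001, 0.001]
ft_force: [0.5, 0.2, 5.9]
finger_gap: 0.013
```

```bash
python3 -m pendant '[[1,0,0,-5.3,0,0,0],[1,0,0,-5.3,0,0,0],[1,0,0,-5.3,0,0,0],[1,4.8,2.45,0,0,0,0],[1,4.8,2.45,0,0,0,0],[1,4.8,2.45,0,0,0,0],[1,4.8,2.45,0,0,0,0],[1,0,0,0,0,0,0]]'
python3 -m pendant '[[1,0,0,0,0,0,0],[1,0,0,0,0,0,0]]'
python3 burr.py w4.png 0.16
```

```text
clock: 7.25
position: [0.581, -0.0404, 0.1975]
orientation: [0.702, 0.712, 0.0, -0.0]
ft_force: [-0.2, -0.4, -2.9]
finger_gap: 0.0129
clock: 7.5
position: [0.579, -0.0448, 0.198]
orientation: [0.705, 0.709, -0.0, -0.0]
ft_force: [-0.4, -1.6, -3.5]
finger_gap: 0.0133
[ 0.57915199 -0.0449469   0.19817729] [-0.0064  1.    ]
{'box': [95.7, 334.3, 130.4, 352.5], 'score': 0.8}
{'box': [226.9, 202.0, 333.9, 346.2], 'score': 0.66}
[    0    22   360   378 36684] [181.88741686 229.65769818]
[ 300  262   55  138 1770] [331.00847458 328.77740113]
```

View pics/w4.png

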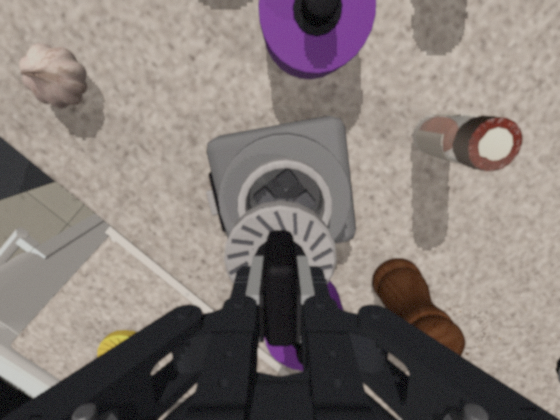

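The held insert's disc spans columns 227–334 with top row ~202. The collar behind it spans 237–331 with top row ~160. I'm fitting both circles in this one image so camera bias cancels.

```bash
cat > fit.py <<'E'
from h import *
from scipy.optimize import least_squares
def fit(f,z,r,c0,sign,angs,pc,win=.006):
    "edge points along radial search lines in plane z about c0; sign +1: outside->inside brightens. Robust circle fit with given r"
    g=cv2.GaussianBlur(cv2.cvtColor(cv2.imread("pics/"+f),cv2.COLOR_BGR2GRAY).astype(np.float32),(3,3),0)
    c=np.array(c0,float)
    for it in range(4):
        P=[]
        rr=np.arange(r-win,r+win,.0002)
        for a in np.radians(angs):
            u=np.array([np.cos(a),np.sin(a)]); px=np.float32([proj("wrist",[*(c+u*q),z],pc) for q in rr])
            v=cv2.remap(g,px[:,:1].copy(),px[:,1:].copy(),cv2.INTER_LINEAR).ravel(); d=-sign*np.gradient(cv2.GaussianBlur(v[:,None],(1,9),0).ravel())
            k=np.argmax(d); 
            if d[k]>.4: P.append(c+u*rr[k])
        P=np.array(P); s=least_squares(lambda x:np.hypot(*(P-x).T)-r,c,loss="soft_l1",f_scale=.0005); c=s.x
    return c,len(P),np.median(abs(s.fun))
E
python3 - <<'E'
from fit import *
pc=cam("wrist"); t=arm.observe()["position"]
print("disc",fit("w4.png",.1814,.0315,t[:2],1,range(0,181,5),pc))
print("collar out",fit("w4.png",.09,.0395,[.5813,-.0439],1,range(10,171,5),pc))
print("collar in",fit("w4.png",.09,.0325,[.5813,-.0439],-1,range(10,171,5),pc),t)
E
```

```text
disc (array([ 0.57761193, -0.04628829]), 37, np.float64(0.00021898057127601317))
collar out (array([ 0.58154339, -0.044837  ]), 33, np.float64(0.00024144352486839965))
collar in (array([ 0.58171339, -0.04388125]), 33, np.float64(0.0001844518027629763)) [ 0.57930533 -0.04488773  0.19826557]
```

```bash
python3 -m pendant '[[1,0.2,0.4,0,0,0,0],[1,0,0,1.2,0,0,-10.3],[1,0,0,1.2,0,0,-10.3],[1,0,0,1.2,0,0,-10.3],[1,0,0,1.2,0,0,-10.3],[1,0,0,0,0,0,0],[1,0,0,0,0,0,0]]'
cat > look.py <<'E'
from fit import *
import sys
f=sys.argv[1]; pc=cam("wrist"); save("wrist",f); s=arm.observe(); t=s["position"]; M=R.from_quat(s["orientation"]).as_matrix(); y=np.degrees(np.arctan2(M[1,0],M[0,0]))
print(t,"yaw",y,"tilt",np.degrees(np.arccos(-M[2,2])),s["joint_pos"].round(2))
d=fit(f,t[2]-.0406+.024,.0315,t[:2],1,np.arange(-80,81,5)+y,pc); o=fit(f,.09,.0395,[.5816,-.0443],1,np.arange(-60,61,5)+y,pc); i=fit(f,.09,.0325,[.5816,-.0443],-1,np.arange(-60,61,5)+y,pc)
print("disc",d,"\nout",o,"\nin",i); e=np.array([*((o[0]+i[0])/2-d[0]),0]); print("move tool mm",(M.T@e*1000).round(2))
E
python3 look.py w5.png
```

```text
clock: 8.48
position: [0.5843, -0.0419, 0.1508]
orientation: [0.411, 0.912, 0.0, 0.0]
ft_force: [0.4, -0.7, -2.6]
finger_gap: 0.013
[ 0.58443057 -0.04185581  0.15095209] yaw 131.54794118042273 tilt 0.06680968598917796 [-0.07  0.41 -0.14  1.03  0.    0.77]
disc (array([ 0.58327115, -0.04207131]), 33, np.float64(0.000825730877472286)) 
out (array([ 0.58166192, -0.04455578]), 25, np.float64(0.00020309678887824728)) 
in (array([ 0.58088848, -0.04389358]), 25, np.float64(0.00019514338014003235))
move tool mm [-0.29 -2.92 -0.  ]
```

View pics/w5.png

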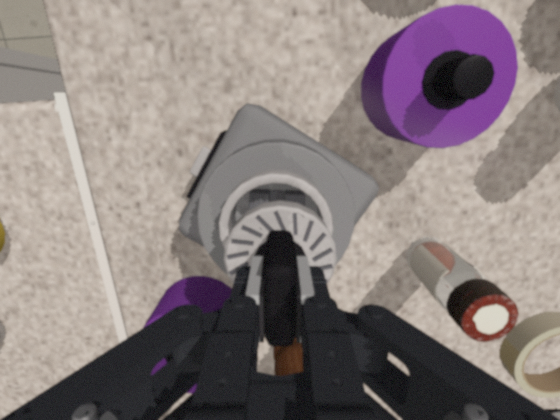

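```bash
python3 - <<'E'
from fit import *
s=arm.observe(); M=R.from_quat(s["orientation"]).as_matrix(); p,_=cam("wrist"); Tc=np.array(p["T_tool_cam"]); pc=(p,Tc)
# tool-frame: disc top plane at tool z = +.0166 below tcp
for f in("w4.png","w5.png"):
  g=cv2.GaussianBlur(cv2.imread("pics/"+f).astype(np.float32),(3,3),0)
  for z in (.0166,.0205):
    c=np.zeros(2)
    P=[];A=np.arange(-85,86,10); r=.0315; rr=np.arange(r-.005,r+.005,.0002)
    for it in range(3):
      P=[];S=[]
      for a in np.radians(A):
        u=np.array([np.cos(a),np.sin(a)]); px=np.float32([proj("wrist",[*(c+u*q),z],pc) for q in rr])
        v=cv2.remap(g,px[:,:1].copy(),px[:,1:].copy(),cv2.INTER_LINEAR).reshape(-1,3); d=np.abs(np.gradient(cv2.GaussianBlur(v,(1,9),0),axis=0)).sum(1)*np.exp(-.5*((rr-r)/.002)**2)
        k=np.argmax(d); P.append(c+u*rr[k]); S.append(d[k])
      P=np.array(P); q=least_squares(lambda x:np.hypot(*(P-x).T)-r,c,loss="soft_l1",f_scale=.0003); c=q.x
    print(f,z,(c*1000).round(2),(q.fun*1000).round(1))
pix=[proj("wrist",[0,y,.0166],pc).round(1) for y in(-.0315,.0315)]; print(pix)
for f,row in(("w4.png",245),("w4.png",255),("w5.png",245),("w5.png",255)):
  g=cv2.imread("pics/"+f).max(2)[row]; print(f,row,g[216:242],g[320:346])
E
```

```text
w4.png 0.0166 [-0.33 -0.75] [-1.7 -0.7 -2.1  0.1 -0.1  0.1  0.1  0.1  0.1  0.1  0.1 -0.2  0.2  1.
 -0.4 -0.6 -0.8 -1. ]
w4.png 0.0205 [-1.34 -0.84] [-1.2 -0.2 -0.   0.2 -0.  -0.   0.   0.  -0.2  0.   0.  -0.2  0.2  1.
  0.  -0.6 -0.4 -0.4]
w5.png 0.0166 [-0.31 -1.28] [-0.9 -0.5  0.7 -0.5 -0.4  0.2 -0.2  0.2 -0.   0.2  0.2  0.   0.4 -0.2
 -2.1 -0.1 -0.1 -0.5]
w5.png 0.0205 [ 0.4  -0.05] [ 0.2 -0.2  1.  -0.2 -0.6 -0.8 -1.  -1.2  1.   0.8  0.8  0.2 -0.2  0.4
  1.6 -1.2 -1.  -1. ]
[array([224.4, 259.8]), array([338.8, 259.8])]
w4.png 245 [185 184 182 177 175 174 179 182 182 176 171 168 167 170 166 167 166 165
 163 162 162 161 159 158 158 156] [170 174 173 174 173 174 172 175 175 173 171 167 160 151 142 136 133 132
 133 132 134 136 139 137 135 132]
w4.png 255 [168 166 167 168 167 170 172 174 168 161 149 129 110  99  95  92  88  89
  87  90  88  92  94  93  98 100] [ 91  95  96 108 119 134 147 157 165 170 172 175 170 160 148 137 125 115
 112 110 113 115 120 124 128 125]
w5.png 245 [100  99  99  98  99 102 112 123 137 149 158 166 177 183 186 185 186 185
 183 178 175 175 172 170 168 166] [184 185 186 185 185 184 184 185 184 184 183 182 180 177 169 155 143 139
 138 140 137 139 139 138 139 137]
w5.png 255 [ 97  98 100  96  96 100  98 108 127 141 144 133 122 114 105 104 101  98
 100  99 103 104 108 109 111 114] [101 102 109 117 130 147 159 170 178 182 183 185 185 179 175 164 150 142
 138 139 138 143 153 170 186 192]
```

```bash
python3 -m pendant '[[1,0.08,-0.33,0,0,0,0],[1,0,0,0.8,0,0,0],[1,0,0,0.8,0,0,0],[1,0,0,0.7,0,0,0],[1,0,0,0,0,0,0],[1,0,0,0,0,0,0]]'; python3 look.py w6.png
```

```text
clock: 9.28
position: [0.581, -0.0433, 0.1273]
orientation: [0.409, 0.912, 0.0, 0.0]
ft_force: [1.0, -0.5, -3.4]
finger_gap: 0.0132
[ 0.58111245 -0.04329601  0.12746299] yaw 131.6761764959302 tilt 0.02236533504861527 [-0.07  0.42 -0.18  0.97  0.    0.77]
disc (array([ 0.57995984, -0.04316314]), 33, np.float64(0.0011947650603754863)) 
out (array([ 0.58155859, -0.04458479]), 25, np.float64(0.00019089081763172533)) 
in (array([ 0.5808838 , -0.04387959]), 25, np.float64(0.0001585365861524607))
move tool mm [-1.64  0.23  0.  ]
```

```bash
python3 -m pendant '[[1,0,0,0.2,0,0,0],[1,0,0,0.2,0,0,0],[1,0,0,0.1,0,0,0],[1,0,0,0.1,0,0,0],[1,0,0,0,0,0,0]]'
```

```text
clock: 9.95
position: [0.5808, -0.0433, 0.1212]
orientation: [0.409, 0.912, -0.0, -0.0]
ft_force: [0.3, -0.3, -2.8]
finger_gap: 0.013
```

```bash
python3 -m pendant '[[1,0,0,0.1,0,0,0],[1,0,0,0.1,0,0,0],[1,0,0,0.1,0,0,0],[1,0,0,0,0,0,0]]'
```

```text
clock: 10.45
position: [0.5808, -0.0433, 0.1182]
orientation: [0.409, 0.912, -0.0, -0.0]
ft_force: [-0.1, -0.3, -2.4]
finger_gap: 0.0131
```

```bash
python3 -m pendant '[[1,0,0,0.1,0,0,0],[1,0,0,0.1,0,0,0],[1,0,0,0,0,0,0]]';python3 -m pendant '[[1,0,0,0.1,0,0,0],[1,0,0,0.1,0,0,0],[1,0,0,0,0,0,0]]'
```

```text
clock: 10.82
position: [0.5808, -0.0433, 0.1162]
orientation: [0.409, 0.912, -0.0, -0.0]
ft_force: [0.2, 0.3, -1.7]
finger_gap: 0.013
clock: 11.2
position: [0.5808, -0.0433, 0.1142]
orientation: [0.409, 0.912, -0.0, -0.0]
ft_force: [-0.5, -0.6, -2.1]
finger_gap: 0.013
```

```bash
python3 -m pendant '[[1,0,0,0.1,0,0,0],[1,0,0,0.1,0,0,0],[1,0,0,0.1,0,0,0],[1,0,0,0,0,0,0]]';python3 -m pendant '[[1,0,0,0.1,0,0,0],[1,0,0,0.1,0,0,0],[1,0,0,0,0,0,0]]'
```

```text
clock: 11.7
position: [0.5808, -0.0433, 0.1112]
orientation: [0.409, 0.912, -0.0, -0.0]
ft_force: [-0.3, -1.2, -2.8]
finger_gap: 0.0133
clock: 12.08
position: [0.5808, -0.0433, 0.1092]
orientation: [0.409, 0.912, 0.0, -0.0]
ft_force: [0.3, 0.1, -2.8]
finger_gap: 0.0131
```

No contact at 0.109, so the key seems to be entering the slots already.

```bash
python3 -m pendant '[[1,0,0,0.1,0,0,0],[1,0,0,0.1,0,0,0],[1,0,0,0.1,0,0,0],[1,0,0,0,0,0,0]]';python3 -m pendant '[[1,0,0,0.1,0,0,0],[1,0,0,0.1,0,0,0],[1,0,0,0,0,0,0]]'
```

```text
clock: 12.58
position: [0.5808, -0.0433, 0.1062]
orientation: [0.409, 0.912, 0.0, -0.0]
ft_force: [1.4, 0.8, -3.0]
finger_gap: 0.013
clock: 12.95
position: [0.5809, -0.0433, 0.1042]
orientation: [0.409, 0.912, 0.0, -0.0]
ft_force: [0.7, 0.6, -1.6]
finger_gap: 0.0135
```

```bash
python3 -m pendant '[[1,0,0,0.1,0,0,0],[1,0,0,0.1,0,0,0],[1,0,0,0,0,0,0]]';python3 -m pendant '[[1,0,0,0.1,0,0,0],[1,0,0,0.05,0,0,0],[1,0,0,0,0,0,0]]';python3 -m pendant '[[1,0,0,0.05,0,0,0],[1,0,0,0.05,0,0,0],[1,0,0,0,0,0,0]]'
```

```text
clock: 13.32
position: [0.5812, -0.0432, 0.1023]
orientation: [0.409, 0.912, 0.0, 0.0]
ft_force: [1.2, 0.5, -2.5]
finger_gap: 0.0128
clock: 13.7
position: [0.5813, -0.0433, 0.1009]
orientation: [0.409, 0.912, 0.0, 0.0]
ft_force: [1.4, 0.4, -2.3]
finger_gap: 0.0132
clock: 14.08
position: [0.5813, -0.0432, 0.1006]
orientation: [0.409, 0.912, 0.0, 0.001]
ft_force: [0.6, 2.4, 5.0]
finger_gap: 0.0129
```

Contact came exactly at the home height (TCP 0.1006 gives origin 0.060). I'm releasing and rising.

```bash
python3 -m pendant '[[-0.2,0,0,0,0,0,0],[-0.2,0,0,0,0,0,0],[-0.2,0,0,0,0,0,0],[-0.2,0,0,-2,0,0,0],[-0.2,0,0,-4,0,0,0],[-0.2,0,0,-4,0,0,0],[-0.2,0,0,0,0,0,0],[-0.2,0,0,0,0,0,0]]'
cat > chk.py <<'E'
from fit import *
import sys
f=sys.argv[1]; pc=cam("wrist"); save("wrist",f); s=arm.observe(); y=np.degrees(np.arctan2(*R.from_quat(s["orientation"]).as_matrix()[1::-1,0]))
print(s["position"],y,s["joint_pos"].round(2)); im=cv2.imread("pics/"+f)
for z in (.084,.094): print("disc z",z,fit(f,z,.0315,[.5813,-.0443],1,range(0,360,5),pc,.002))
a=rect(im,.084,[.5813,-.0443],.045,4000,pc); b=rect(im,.13,[.5813,-.0443],.045,4000,pc); cv2.imwrite("pics/q_"+f,np.hstack([a,b]))
E
python3 chk.py w7.png
```

```text
clock: 15.08
position: [0.5805, -0.0434, 0.1993]
orientation: [0.409, 0.912, -0.0, -0.0]
ft_force: [-1.1, -0.4, 0.2]
finger_gap: 0.0514
[ 0.58002864 -0.04329488  0.19859992] 131.67364880548675 [-0.07  0.37 -0.06  1.14 -0.    0.77]
disc z 0.084 (array([ 0.58185512, -0.04600951]), 60, np.float64(0.0011278529233111085))
disc z 0.094 (array([ 0.5801408 , -0.04797231]), 52, np.float64(0.0005969279371184199))
```

View pics/q_w7.png

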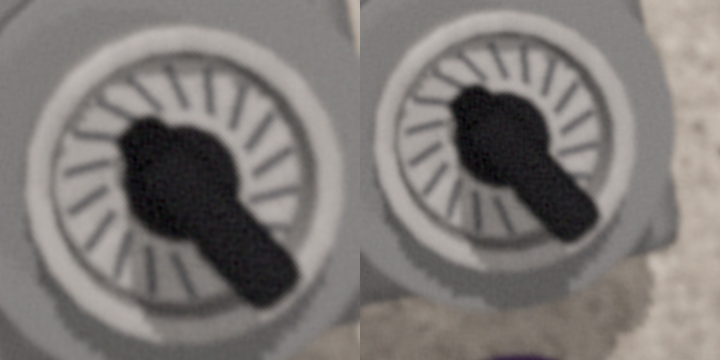

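The insert's disc sits flat inside the collar below the rim, so it is home. Next is the lid.

```bash
python3 -m pendant '[[-0.2,5.7,2.9,0,0,0,0],[-0.2,5.7,2.9,0,0,0,0],[-0.2,5.7,2.9,0,0,0,0],[-0.2,5.7,2.9,0,0,0,0],[-0.2,0,0,0,0,0,0],[-0.2,0,0,0,0,0,0]]'
cat > lid.py <<'E'
from fit import *
import sys
f=sys.argv[1]; pc=cam("wrist"); save("wrist",f); s=arm.observe(); M=R.from_quat(s["orientation"]).as_matrix(); print(s["position"])
im=cv2.imread("pics/"+f)
for l in("lid","lid_knob"):
    for d in arm.look_for("wrist",l)[:4]:
        b=d["box"]; u,v=(b[0]+b[2])/2,(b[1]+b[3])/2; print(l,round(d["score"],2),np.round(b),at("wrist",u,v,.07,pc).round(4),im[int(b[3])-8,int(u)])
E
python3 lid.py w8.png
```

```text
clock: 15.88
position: [0.5165, 0.1982, 0.1985]
orientation: [0.409, 0.913, -0.001, -0.001]
ft_force: [0.2, -0.8, 0.2]
finger_gap: 0.0509
[0.51698855 0.1975604  0.19878121]
lid 0.88 [253. 117. 356. 222.] [0.5123 0.2333 0.07  ] [120 124 126]
lid 0.73 [242. 252. 327. 351.] [0.5871 0.1246 0.07  ] [27 26 27]
lid_knob 0.9 [256. 113. 357. 220.] [0.5114 0.2364 0.07  ] [119 122 123]
lid_knob 0.73 [144. 390. 169. 420.] [ 0.5703 -0.0703  0.07  ] [ 98 101 103]
lid_knob 0.56 [245. 256. 329. 355.] [0.5915 0.1226 0.07  ] [116  49  97]
```

```bash
cat >> lid.py <<'E'
c0=np.array([float(a) for a in sys.argv[2:4]])
g=im.max(2); k=rect(im,.091,c0,.03,5000,pc).max(2); m=(cv2.GaussianBlur(k,(7,7),0)<50).astype(np.uint8)
n,l,st,ce=cv2.connectedComponentsWithStats(m)
for i in range(1,n):
    if st[i,4]>800: print("dark",st[i],(c0+np.array([ce[i][0]-150,150-ce[i][1]])/5000).round(4))
y=np.degrees(np.arctan2(M[1,0],M[0,0]))
for sg in(1,-1): print("top",sg,fit(f,.062,.0455,c0,sg,range(0,360,6),pc,.008)); print("knob",sg,fit(f,.091,.013,c0,sg,range(0,360,6),pc,.006))
k=np.array([*c0,.066])-s["position"]; print("to c0, tool cm",(M.T@k*100).round(2))
E
sed 's/save("wrist",f);//;s/for l in("lid","lid_knob")/for l in()/' lid.py > lid0.py; python3 lid0.py w8.png .512 .230
python3 -c "
from h import *
im=cv2.imread('pics/w8.png'); print(im[100:235:5,305].max(1), im[170,240:370:5].max(1))"
```

```text
[0.5174952  0.19703372 0.19925151]
dark [   68    55   162   161 20254] [0.5117 0.233 ]
top 1 (array([0.51958799, 0.2317625 ]), 42, np.float64(0.0014363886332133396))
knob 1 (array([0.51806695, 0.23064825]), 32, np.float64(0.0004355213737164002))
top -1 (array([0.51588574, 0.23065219]), 60, np.float64(0.0004991063059355018))
knob -1 (array([0.51189596, 0.23161094]), 60, np.float64(0.003601420111449132))
to c0, tool cm [ 2.83  1.79 13.32]
[161 173 170 160 125 125 130 127 126 121 101  24  15  33  37  34  35  23
  32  86 123 127 124 127 130 154 182] [179 170 130 121 125 125 126 127 124  71  27  10  36  37  40  37  33  37
 124 127 124 125 126 129 181 172]
```

```bash
python3 -m pendant '[[-0.2,2.7,2.1,1.5,0,0,0],[-0.2,0,0,1.5,0,0,0],[-0.2,0,0,0,0,0,0],[-0.2,0,0,0,0,0,0]]'; python3 lid.py w9.png .515 .231
python3 - <<'E'
from h import *
pc=cam("wrist"); im=cv2.imread("pics/w9.png"); c=[.515,.231]
cv2.imwrite("pics/q_w9.png",np.hstack([rect(im,.062,c,.055,3600,pc),rect(im,.091,c,.055,3600,pc)]))
E
```

```text
clock: 16.52
position: [0.5154, 0.2315, 0.17]
orientation: [0.41, 0.912, -0.0, 0.0]
ft_force: [-1.0, 0.9, -0.0]
finger_gap: 0.0516
[0.51561051 0.23176609 0.17029248]
lid 0.89 [217. 286. 311. 377.] [0.5795 0.136  0.07  ] [26 23 25]
lid 0.64 [227. 146. 337. 261.] [0.5115 0.2374 0.07  ] [116 119 120]
lid_knob 0.92 [227. 146. 340. 258.] [0.5117 0.2391 0.07  ] [117 119 122]
lid_knob 0.59 [220. 284. 311. 376.] [0.58   0.1375 0.07  ] [20 15 22]
dark [   44    33   163   166 21289] [0.5103 0.2377]
top 1 (array([0.51771582, 0.23293912]), 44, np.float64(0.001210214446803571))
knob 1 (array([0.51650668, 0.2316534 ]), 24, np.float64(0.00039948563766951505))
top -1 (array([0.51371181, 0.23372204]), 57, np.float64(0.0013794325083327716))
knob -1 (array([0.51309254, 0.2347198 ]), 60, np.float64(0.0017314585168918513))
to c0, tool cm [-1.000e-02 -1.000e-01  1.043e+01]
```

View pics/q_w9.png

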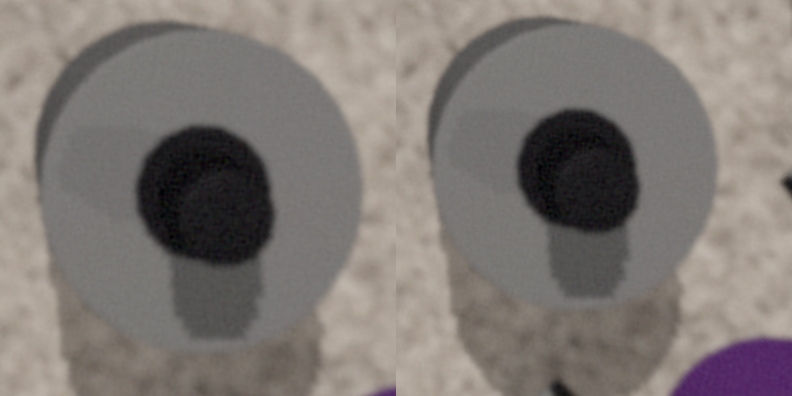

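The lid's top circle gives centre (0.516, 0.2332) and its knob (0.5157, 0.2335), which agree. I'm descending to grip it.

```bash
python3 -m pendant '[[-0.2,0.1,0.14,3.4,0,0,0],[-0.2,0,0,3.4,0,0,0],[-0.2,0,0,2.8,0,0,0],[-0.2,0,0,0.6,0,0,0],[-0.2,0,0,0,0,0,0]]';python3 -m pendant '[[1,0,0,0,0,0,0],[1,0,0,0,0,0,0],[1,0,0,0,0,0,0],[1,0,0,0,0,0,0],[1,0,0,0,0,0,0]]'
```

```text
clock: 17.3
position: [0.5159, 0.2343, 0.0683]
orientation: [0.409, 0.912, 0.0, 0.0]
ft_force: [0.1, 0.7, 1.1]
finger_gap: 0.0514
clock: 17.92
position: [0.5167, 0.2348, 0.0693]
orientation: [0.409, 0.912, 0.001, 0.001]
ft_force: [0.5, -0.9, 5.5]
finger_gap: 0.0242
```

```bash
python3 -m pendant '[[1,0,0,-3,0,0,0],[1,0,0,-5,0,0,0],[1,0,0,-5,0,0,0],[1,0,0,-4.2,0,0,0],[1,0,0,0,0,0,0]]'; python3 -m pendant '[[1,-4,-2.2,0,0,0,0],[1,-4.2,-2.3,0,0,0,0],[1,-4.2,-2.3,0,0,0,0],[1,-4.2,-2.3,0,0,0,0],[1,-4.2,-2.3,0,0,0,0],[1,-4.2,-2.3,0,0,0,0],[1,0,0,0,0,0,0],[1,0,0,0,0,0,0]]'
cat > lk.py <<'E'
from fit import *
import sys
f=sys.argv[1]; pc=cam("wrist"); save("wrist",f); s=arm.observe(); M=R.from_quat(s["orientation"]).as_matrix(); t=s["position"]
print(t,s["ft_force"]); y=np.degrees(np.arctan2(M[1,0],M[0,0])); z=t[2]-.0683+.062
for w in(.004,.003):print("lid top vs tcp, world mm",[((q:=fit(f,z,.0455,t[:2],sg,np.arange(-70,71,5)+y,pc,w))[0]-t[:2])*1000 for sg in(1,-1)],q[1:])
print("shoulder",fit(f,.075,.058,[.5813,-.044],1,np.arange(-60,61,5)+y,pc))
e=np.array([.5812,-.0438,t[2]])-t; print("axis, tool mm",(M.T@e*1000).round(2))
E
python3 lk.py w10.png
```

```text
clock: 18.55
position: [0.5177, 0.2353, 0.2438]
orientation: [0.409, 0.912, 0.003, 0.003]
ft_force: [-0.7, -0.1, -1.0]
finger_gap: 0.0241
clock: 19.55
position: [0.5785, -0.0433, 0.2384]
orientation: [0.41, 0.912, -0.0, -0.001]
ft_force: [-0.9, 0.6, -1.6]
finger_gap: 0.0238
[ 0.57857991 -0.04278168  0.23880683] [-0.93142386 -0.68854902 -1.14683841]
lid top vs tcp, world mm [array([ 0.53301378, -1.25330774]), array([ 0.37986919, -3.22172133])] (23, np.float64(0.0008205413024356192))
lid top vs tcp, world mm [array([ 0.2841461, -1.6712896]), array([-3.66070377, -0.84816405])] (19, np.float64(0.0008216400501327575))
shoulder (array([ 0.58187307, -0.04490795]), 22, np.float64(0.00039001300930783384))
axis, tool mm [-2.5   1.28 -0.01]
```

```bash
python3 -m pendant '[[1,-0.22,0.14,0,0,0,0],[1,0,0,2,0,0,0],[1,0,0,2,0,0,0],[1,0,0,2,0,0,0],[1,0,0,1.2,0,0,0],[1,0,0,0.3,0,0,0],[1,0,0,0,0,0,0],[1,0,0,0,0,0,0]]'
python3 -m pendant '[[1,0,0,0.1,0,0,0],[1,0,0,0.1,0,0,0],[1,0,0,0.1,0,0,0],[1,0,0,0.1,0,0,0],[1,0,0,0,0,0,0]]'
```

```text
clock: 20.6
position: [0.5826, -0.0442, 0.1657]
orientation: [0.409, 0.912, 0.0, 0.001]
ft_force: [-0.7, 0.5, -1.7]
finger_gap: 0.024
clock: 21.22
position: [0.5818, -0.0442, 0.1606]
orientation: [0.409, 0.912, -0.0, -0.0]
ft_force: [0.5, 1.1, -0.9]
finger_gap: 0.0237
```

```bash
python3 -m pendant '[[1,0,0,0.15,0,0,0],[1,0,0,0.15,0,0,0],[1,0,0,0,0,0,0]]'; python3 -m pendant '[[1,0,0,0.15,0,0,0],[1,0,0,0.15,0,0,0],[1,0,0,0,0,0,0]]'; python3 -m pendant '[[1,0,0,0.15,0,0,0],[1,0,0,0.15,0,0,0],[1,0,0,0,0,0,0]]'
```

```text
clock: 21.6
position: [0.5818, -0.0442, 0.1576]
orientation: [0.409, 0.912, -0.0, -0.0]
ft_force: [-0.5, 0.7, -1.0]
finger_gap: 0.0239
clock: 21.98
position: [0.5818, -0.0442, 0.1546]
orientation: [0.409, 0.912, -0.0, -0.0]
ft_force: [-0.6, 0.5, -1.2]
finger_gap: 0.0244
clock: 22.35
position: [0.5818, -0.0442, 0.1516]
orientation: [0.409, 0.912, -0.0, -0.0]
ft_force: [0.1, -0.3, -1.8]
finger_gap: 0.0238
```

Rim at ~0.083, well below the collar top with no contact. Continuing to the shoulder at a TCP height of about 0.143.

```bash
python3 -m pendant '[[1,0,0,0.15,0,0,0],[1,0,0,0.15,0,0,0],[1,0,0,0.15,0,0,0],[1,0,0,0.1,0,0,0],[1,0,0,0,0,0,0]]'; python3 -m pendant '[[1,0,0,0.1,0,0,0],[1,0,0,0.05,0,0,0],[1,0,0,0,0,0,0]]';python3 -m pendant '[[1,0,0,0.05,0,0,0],[1,0,0,0.05,0,0,0],[1,0,0,0,0,0,0]]'
```

```text
clock: 22.98
position: [0.5818, -0.0442, 0.1462]
orientation: [0.409, 0.912, -0.0, -0.0]
ft_force: [-1.1, -0.6, -1.1]
finger_gap: 0.024
clock: 23.35
position: [0.5819, -0.0442, 0.1448]
orientation: [0.409, 0.912, -0.0, -0.0]
ft_force: [-0.3, 0.1, -1.1]
finger_gap: 0.0239
clock: 23.72
position: [0.582, -0.0443, 0.1445]
orientation: [0.409, 0.912, 0.0, 0.0]
ft_force: [-2.8, -0.6, 5.8]
finger_gap: 0.0238
```

Contact at 0.1445 matches the shoulder (0.1445 − 0.0693 = 0.075). I'm releasing.

```bash
python3 -m pendant '[[-0.2,0,0,0,0,0,0],[-0.2,0,0,0,0,0,0],[-0.2,0,0,0,0,0,0],[-0.2,0,0,-2,0,0,0],[-0.2,0,0,-4,0,0,0],[-0.2,0,0,-4,0,0,0],[-0.2,0,0,0,0,0,0],[-0.2,0,0,0,0,0,0]]'
python3 - <<'E'
from fit import *
pc=cam("wrist"); save("wrist","w11.png"); s=arm.observe(); print(s["position"]); save("side","side1.png")
for z in(.137,.147): print("lid top",z,[fit("w11.png",z,.0455,[.5815,-.0442],sg,range(0,360,6),pc,.004) for sg in(1,-1)])
im=cv2.imread("pics/w11.png"); 
r=[cv2.resize(rect(im,z,[.5815,-.0442],.06,3000,pc),(390,390)) for z in(.137,)]
b=cv2.resize(cv2.imread("pics/side1.png")[150:270,215:335],(390,390),interpolation=cv2.INTER_CUBIC)
cv2.imwrite("pics/fin.png",np.hstack(r+[b]))
a=cv2.imread("pics/side0.png").astype(int)
for l in("lid","burr","garlic","spice_jar","salt_shaker","kitchen_timer"): 
    d=arm.look_for("side",l)[:3]; print(l,[(np.round(x["box"]).tolist(),round(x["score"],2)) for x in d])
g=lambda z:proj("side",[.5813,-.0440,z]).round(1)
print("expected side: rim centre",g(.075),"top",g(.137),"knob top",g(.166))
E
```

```text
clock: 24.72
position: [0.5818, -0.0442, 0.2433]
orientation: [0.409, 0.912, -0.0, -0.0]
ft_force: [-0.9, -1.1, -0.9]
finger_gap: 0.0509
[ 0.58128264 -0.04416628  0.24261163]
lid top 0.137 [(array([ 0.58274312, -0.04639877]), 42, np.float64(0.0006917597763550706)), (array([ 0.57990552, -0.04225561]), 45, np.float64(0.0015231756909803856))]
lid top 0.147 [(array([ 0.58307551, -0.04456018]), 50, np.float64(0.0012294901106946095)), (array([ 0.57672542, -0.04299191]), 48, np.float64(0.0015045727921161982))]
lid [([292.0, 234.0, 338.0, 289.0], 0.67), ([328.0, 291.0, 363.0, 328.0], 0.64), ([262.0, 175.0, 308.0, 223.0], 0.56)]
burr [([180.0, 269.0, 220.0, 317.0], 0.67), ([305.0, 165.0, 318.0, 200.0], 0.62)]
garlic [([330.0, 183.0, 350.0, 229.0], 0.73), ([172.0, 211.0, 199.0, 230.0], 0.61)]
spice_jar [([330.0, 186.0, 352.0, 228.0], 0.6)]
salt_shaker [([228.0, 300.0, 258.0, 358.0], 0.74)]
kitchen_timer [([327.0, 293.0, 363.0, 329.0], 0.79)]
expected side: rim centre [282.9 210.8] top [282.9 184.6] knob top [282.9 171.9]
```

```bash
python3 -m pendant '[[-0.2,0,0,-2,0,0,0],[-0.2,0,0,0,0,0,0],[-0.2,0,0,0,0,0,0]]'; python3 -c "
from station import arm; print(arm.hand_in())"
```

```text
clock: 25.5
position: [0.5818, -0.0443, 0.2633]
orientation: [0.409, 0.912, -0.0, -0.0]
ft_force: [-0.2, -0.2, 0.2]
finger_gap: 0.051
the job is handed in; nothing more can be done
None
```

The burr insert is back in the grinder with the lid on top, and I handed the job in at about 25.5 s. The station gave no verdict.

- **Insert:** I set its angle to the coupling slots seen by the wrist camera (about 42°) and lowered it slowly. The key went straight in, so I did not need to turn it under pressure. It touched down exactly at the 60 mm home height with about 8 N, and a picture after release showed the disc flat inside the collar.
- **Lid:** I took the grey lid, not a purple one. It went over the collar without resistance and met the shoulder at about 75 mm with roughly 7 N. I then released it and moved the gripper clear.
- **Forces:** No force I read during the job was above about 8 N.

Last checks:
- **Lid:** The final side view put the lid within about 3 pixels of where a seated lid should appear. The wrist-camera circle fits of the lid were poor: residuals were 0.7–1.5 mm and their centres disagreed by several mm. I also could not look at the last picture, because the viewing limit was reached. That the lid is level and seated therefore rests on the contact height and the side-view box.
- **Bystanders:** In the final side view, the salt shaker, timer, spice jar and garlic were found where they had been. The mustard jar and pepper mill were not re-checked, but the arm never came near them.

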